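# Close and lock the filter cover

## Robot

A 7-joint arm with a two-finger parallel gripper is mounted at the origin on a cart in front of the work surface, level with it; the furniture and walls round the work are solid. World frame = base frame: x ahead of the robot, y to its left, z up, the work surface at z = 0. Lengths are in mm, angles in rad, forces in N, time in s.
With the tool pointing down it reaches from about 400 to 850 mm from the base axis. Payload 4.5 kg.
Tool frame: the origin (TCP) lies on the front face of the gripper's body, between the roots of the fingers; the fingertips stand 64 mm ahead of it and the grasp point (between the pads) lies 45 mm ahead of it; z points along the fingers, y is the line along which they close (so a half turn about z gives the same grasp; the last joint's range is limited). The gripper opens to 88 mm and grips with 3 to 60 N. Pads are 18 mm wide; open, the fingers measure 123 mm over their backs; the gripper's body (75 mm by 187 mm) begins 45 mm behind the grasp point.
Start: joints at [1.305, 0.689, -0.195, 1.565, 0.157, 0.902, -0.215], TCP at [184.608, -597.133, 302.743] pointing down, gripper open.
Joint ranges: [-3.01, 3.01], [-0.46, 2.08], [-1.47, 1.51], [0.13, 2.56], [-1, 4.14], [0.04, 2.09], [-2.66, 2.66]. Speed limits (rad/s): [2.57, 2.57, 3.14, 3.14, 3.14, 3.14, 3.14].

## Interface

Orientations are given as a rotation vector (axis times angle).
In Python, from workcell import env gives the robot as it stands.
- The arm moves only by the tool jog_arm, never from a script. Its argument "commands" is a list of rows, each an object of numbers: "tx", "ty", "tz": the shift along the world's x, y, z in mm; "yaw": the turn about the world's z in degrees; "gripper": the finger opening in mm, from 0 to 88.1. A call has 1 to 8 rows; each row shifts and turns the commanded pose from where the row before left it; what a row does not reach is not made up. A row lasts 1/10 s, in which the tool goes at most 50 mm and 8.59 degrees, less where a joint would pass 70% of its speed; a pose out of reach is approached as far as the arm can. A call is refused whole if a number of a shift passes 50 or a number of a turn 8.59, either way. A call with a gripper value outside its range is refused whole. The fingers move at their own pace and stop on an object; the grip force is fixed at half the most. Time passes only in rows, so rows that do not move let the fingers close. It gives the time, the measured TCP pose, the force, the opening and the grip force at its end, in the units of the state.
- env.get_state(): the state, without advancing time (a new reading comes with each control period).
- env.capture(name): name is "scene" or "top" or "wrist"; returns a dict with "image" (384x512x3 uint8, red, green, blue), "fx", "fy", "cx", "cy" (pixels), "rvec" (rotation vector, rad) and "tvec" (3), from world to camera coordinates, as OpenCV has them; the wrist camera has in their place "tool_from_camera" (4x4, takes a point from camera to tool coordinates, whose origin is the TCP and whose axes are the flange's). Camera axes: x right, y down, z forward; pixel columns grow to the right and rows downward; lengths in mm; the calibration is good to about 2 mm. A picture is of the moment at which its call begins: read the wrist's pose just before it. There is no depth.
- env.close_job(): hands the job in; it is judged then, once.
The state is a dict: "time": time; "q": joint angles; "joint_vel": joint speeds; "joint_torque": joint torques, N m; "tool_pos": TCP position; "tcp_rot": TCP orientation; "contact_force": force on the tool from outside, world axes, zero at the start; "moment": the same for the moment, N m; "grip_width": opening from 0.0 (shut) to 1.0 (fully open); "finger_force": force on a finger pad.
Only numpy, scipy, OpenCV 4.12 (cv2) and the standard library are available. Lean on these libraries where they do the work, as an engineer would, in place of code of your own. Each camera call takes 0.05 s, during which the arm holds its last target. There are 200 camera calls.

## Task

The filter in the fume-extraction unit has just been changed. Push its open cover down shut with the fingertips, then set the closed fingertips in the slot of the red quarter-turn fastener, and turn it clockwise until it stops, so that its cam draws the cover home and keeps it locked down on its seal. Only push and turn: do not open the cover wider, pick anything up or disturb the things lying round about.

Things in the scene. Friction and masses are not known exactly. Their poses are not given: they have to be found in the camera images.
- filter_unit: Fume-extraction filter unit: fixed pale-grey case 160 (its x) x 220 (its y) x 95 mm high on the table, louvres on its front (-x), short hose spigot on its left side (+y), blue-grey hinged cover on top. Origin: centre of its underside, on the table; x to its back, y to its left, z up. Stands turned up to 20 degrees either way; does not move.
- cover_hinge (a point): Middle of the cover's hinge axis, fixed: 104 mm towards the unit's +y from its centre, 97 mm above the table; the axis runs along the unit's x. The cover is a plate 166 mm (unit's x) wide, 4 mm thick, reaching 216 mm from the hinge towards the unit's -y. At angle 0 its upper face is level, 101 mm above the table, bare except for the fastener.
- cover (a joint): Opening angle, rad: 0 = fully home, positive = right-hand (-y) edge raised; starts 0.55 to 0.85. A stiff hinge holds it at any angle; pushing it down takes 1 to 5 N at its free half. In the last 5 mm the free edge meets a springy black seal strip on the right-hand wall, which lifts the unlocked cover back to about 0.025 rad; pressing it home at the fastener takes 7 to 12 N.
- cover_face (a point): Point on the cover's upper face, on its centre line (across the unit's x), 110 mm from the hinge axis; moves with the cover. x as the unit's x, z square out of the upper face.
- slot_floor (a point): Fastener's centre, on the floor of its slot, 166 mm from the hinge on the cover's centre line; y along the slot, z out of it, square to the cover. Red disc head, 70 mm across; straight slot 28 mm wide, 12 mm deep, right across it, ending at a fixed dark collar (36 mm inner radius, 2 mm higher than the head). With the cover home the floor is 104 mm above the table.
- fastener (a joint): Turn, rad, growing clockwise from above: 0 = open, slot along the unit's y, at the red dot (starts 0 to 0.25); 1.571 = locked, firm stop, slot along the unit's x, at the green dot. From 0.5 rad its cam runs under a bar in the unit and draws the cover in up to 2.5 mm. Takes 0.06 to 0.2 N m, so push the slot's side wall off centre; stays as left. Turned while the cover is up, it blocks closing.
- old_filter: Bystander, loose, to be left alone: used pleated filter cassette, grey frame, brown paper, 130x112x34 mm, flat on the table left of the unit. Origin at its underside.
- timer: Bystander, loose, to be left alone: white digital timer, 66x62x18 mm, right of the unit. Origin at its underside.
- tape_roll: Bystander, loose, to be left alone: roll of white tape, 71 mm across, 25 mm high, lying flat to the right of the unit. Origin at its underside.
- dropper_bottle: Bystander, loose, to be left alone: small white bottle with green cap, 38 mm across, 74 mm high, far right. Origin at its underside.
- vial_1: Bystander, loose, to be left alone: sample vial with black cap, 24 mm across, 50 mm high, left of the balance. Origin at its underside.
- vial_2: Bystander, loose, to be left alone: sample vial with grey cap, 24 mm across, 50 mm high, left of the balance. Origin at its underside.
- screwdriver: Bystander, loose, to be left alone: orange-handled screwdriver, 170 mm long, lying at the far left. Origin at its underside.
- wash_bottle: Bystander, loose, to be left alone: wash bottle with red cap and bent spout, 200 mm high, far left. Origin at its underside.

How it is judged:
By the outcome, as a careful person would: the job done as asked, in the order asked, and still so for the second after the job is handed in, with the robot touching nothing.
It also fails if it takes over 51 s, if anything falls off the work surface, if the arm or the gripper's body presses on something with over 40 N, if the wrist force passes 120 N, or if a joint passes its speed limit or range.

## Working session

There is one attempt and no reset: what is moved stays moved. The work goes in short steps, Python scripts to look and compute and a tool call to move; the robot and the scene stay as the last step left them, time stands still between calls to the robot, and variables do not carry over. Pictures are saved under pics/ and viewed, at most 10 in all, crops included, and the job is handed in when it is done.

Besides the shell and the picture viewer there is one more tool, called in YAML: its name, and indented under it one key for each argument. jog_arm: Moves the arm, as the interface text tells. Its arguments: {"type":"object","properties":{"commands":{"type":"array"}},"required":["commands"]}

```bash
mkdir -p pics; cat > h.py <<'E'
import numpy as np, cv2
from scipy.spatial.transform import Rotation as R
from workcell import env
def cap(n):
    s=env.get_state(); c=env.capture(n)
    K=np.array([[c["fx"],0,c["cx"]],[0,c["fy"],c["cy"]],[0,0,1.]])
    if n=="wrist":
        T=np.eye(4);T[:3,:3]=R.from_rotvec(s["tcp_rot"]).as_matrix();T[:3,3]=s["tool_pos"]
        M=T@np.array(c["tool_from_camera"]); Rc=M[:3,:3]; o=M[:3,3]
    else:
        Rw=R.from_rotvec(np.ravel(c["rvec"])).as_matrix(); Rc=Rw.T; o=-Rc@np.ravel(c["tvec"])
    return c["image"],K,Rc,o
def ray(K,Rc,px): 
    d=Rc@np.linalg.solve(K,[px[0],px[1],1.]); return d/np.linalg.norm(d)
def onz(K,Rc,o,px,z):
    d=ray(K,Rc,px); return o+d*(z-o[2])/d[2]
def proj(K,Rc,o,p):
    c=K@(Rc.T@(np.asarray(p,float)-o)); return c[:2]/c[2]
def save(im,n): cv2.imwrite("pics/"+n,im[:,:,::-1])
E
python3 - <<'E'
from h import *
a=cap("scene");b=cap("top")
save(cv2.resize(np.vstack([a[0],b[0]]),(800,1200))[:600],"s.png");save(cv2.resize(b[0],(800,600)),"t.png")
s=env.get_state();print({k:np.round(v,3) for k,v in s.items()})
for c in(a,b):print(c[1][0],c[3],c[2].round(2))
E
```

```text
{'time': np.float64(0.1), 'q': array([ 1.305,  0.69 , -0.195,  1.566,  0.157,  0.903, -0.215]), 'joint_vel': array([ 0.001, -0.   ,  0.001, -0.003, -0.001,  0.001, -0.001]), 'joint_torque': array([-3.0000e-03, -5.2850e+01, -1.2710e+00, -1.5384e+01, -5.2000e-02,
        2.0000e-03,  0.0000e+00]), 'tool_pos': array([ 184.428, -596.688,  302.012]), 'tcp_rot': array([-3.105e+00, -4.690e-01,  1.000e-03]), 'contact_force': array([-0.218, -0.44 , -0.108]), 'moment': array([ 0.019, -0.031,  0.004]), 'finger_force': np.float64(0.0), 'grip_width': np.float64(1.0)}
[426.81806627   0.         250.45678398] [ 1890.65379744 -1006.96340685  1069.35012319] [[ 0.59  0.41 -0.7 ]
 [ 0.81 -0.3   0.5 ]
 [-0.   -0.86 -0.5 ]]
[403.49630524   0.         249.61245556] [ 266.5957883   -22.0806624  1440.87520436] [[ 0.01 -0.98  0.17]
 [-1.   -0.01  0.01]
 [-0.01 -0.17 -0.98]]
```

View pics/s.png

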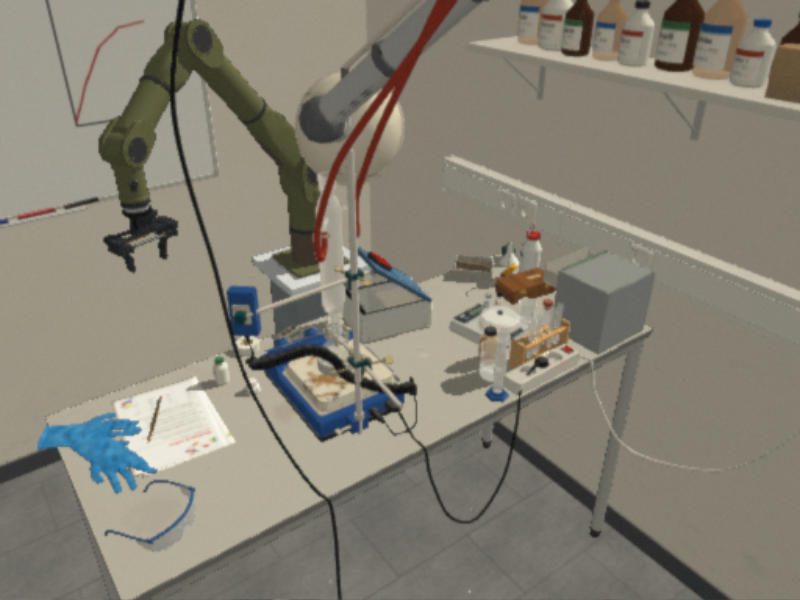

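View pics/t.png

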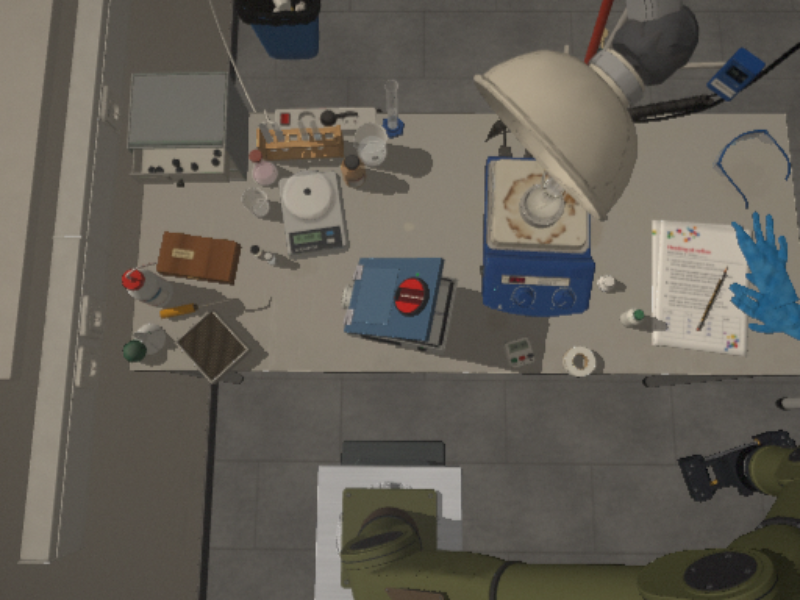

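The top view shows the unit with its blue cover around (395,300) and the red fastener head at (410,296), both in 800x600 pixels. The hinge is on the left. The scene view doesn't show the unit clearly, so I'll take the cover corners from the top view.

```bash
python3 - <<'E'
from h import *
from scipy.optimize import least_squares
im,K,Rc,o=cap("top")
hsv=cv2.cvtColor(im,cv2.COLOR_RGB2HSV)
roi=np.zeros(im.shape[:2],np.uint8);roi[150:235,210:295]=255
m=cv2.inRange(hsv,(98,70,60),(120,255,255))&roi
r=(cv2.inRange(hsv,(0,140,80),(8,255,255))|cv2.inRange(hsv,(172,140,80),(180,255,255)))&roi
m=cv2.morphologyEx(m|r,cv2.MORPH_CLOSE,np.ones((7,7)))
c=max(cv2.findContours(m,0,1)[0],key=cv2.contourArea);h=cv2.convexHull(c)
ap=cv2.approxPolyDP(h,4,True)[:,0];print("poly",ap.tolist())
rc=max(cv2.findContours(r,0,1)[0],key=cv2.contourArea);(rx,ry),rad=cv2.minEnclosingCircle(rc);print("red",rx,ry,rad)
if len(ap)==4:
    ap=ap.astype(float); 
    L=sorted(ap.tolist())[:2];Rr=sorted(ap.tolist())[2:]
    L.sort(key=lambda p:p[1]);Rr.sort(key=lambda p:p[1])
    px=np.array(L+Rr+[[rx,ry]])  # back-left, front-left, back-right, front-right
    def pts(v):
        x,y,w,a=v; out=[]
        for X,d,n in [(83,0,4),(-83,0,4),(83,216,4),(-83,216,4),(0,166,14)]:
            Y=104-d*np.cos(a)+n*np.sin(a);Z=97+d*np.sin(a)+n*np.cos(a)
            out.append([x+X*np.cos(w)-Y*np.sin(w),y+X*np.sin(w)+Y*np.cos(w),Z])
        return out
    f=lambda v:(np.array([proj(K,Rc,o,p) for p in pts(v)])-px).ravel()
    s=least_squares(f,[500,0,0,.7]);print(s.x,s.fun.round(1));print(np.round(pts(s.x)))
u=im[150:235,200:300];save(cv2.resize(u,(800,600),interpolation=cv2.INTER_CUBIC),"c.png")
# landmarks on the table
for n,p in dict(timer=(519,352),tape=(579,361),stirL=(483,310),stirR=(594,315)).items():print(n,onz(K,Rc,o,np.array(p)*.64,10).round())
E
```

```text
poly [[281, 165], [271, 217], [221, 211], [231, 166]]
red 260.5 193.5 7.648629188537598
[ 4.92215407e+02 -2.78247928e+01 -2.00803099e-01  6.99383029e-01] [ 0.1 -0.4 -0.6  1.8  0.3  0.5 -0.6  1.4  0.8 -3.4]
[[ 595.   60.  100.]
 [ 432.   93.  100.]
 [ 562. -102.  239.]
 [ 399.  -69.  239.]
 [ 489.  -42.  215.]]
timer [ 402. -296.   10.]
tape [ 383. -431.   10.]
stirL [ 498. -216.   10.]
stirR [ 488. -470.   10.]
```

View pics/c.png

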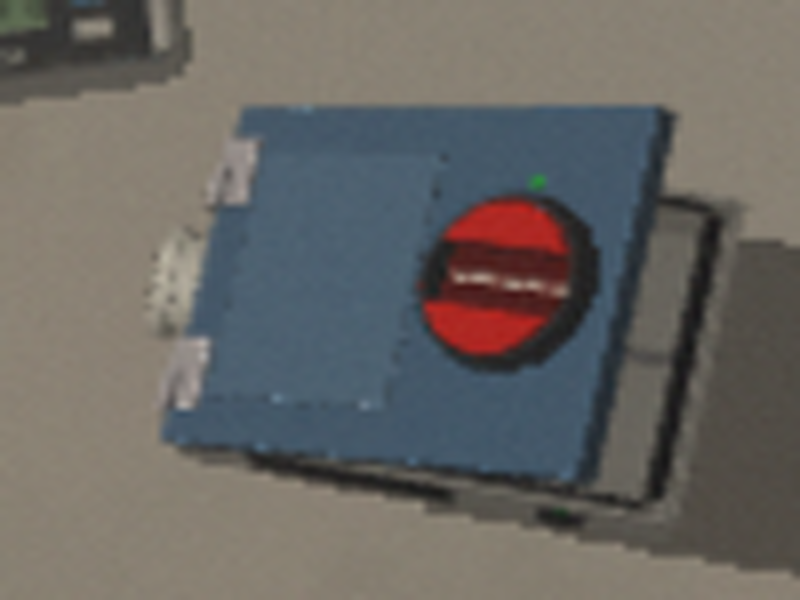

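Seen closer, the hinge is on the left and the slot runs nearly along the unit's y. The fastener centre is near full-image pixel (263,189). My fit gives unit yaw -0.20 and cover angle 0.70. Next I'll check the height of the dome lamp and work out the waypoints.

```bash
cat >> h.py <<'E'
U=np.array([492.2,-27.8]);W=-0.2008
def uw(X,Y): return U+np.array([X*np.cos(W)-Y*np.sin(W),X*np.sin(W)+Y*np.cos(W)])
E
python3 - <<'E'
from h import *
def tri(a,b):
    A=cap("scene");B=cap("top")
    d1=ray(A[1],A[2],np.array(a)*.64);d2=ray(B[1],B[2],np.array(b)*.64)
    t=np.linalg.lstsq(np.c_[d1,-d2],B[3]-A[3],rcond=None)[0]
    p,q=A[3]+d1*t[0],B[3]+d2*t[1];print(((p+q)/2).round(),np.linalg.norm(p-q).round())
tri((352,122),(556,130)); tri((352,165),(600,200)); tri((305,165),(580,60))
A=cap("top");p=onz(A[1],A[2],A[3],(263.3,189.2),216);print("fastener",p.round(), "pred",uw(0,104-166*np.cos(.7)+14*np.sin(.7)).round())
for a in np.arange(.8,-.01,-.1): print(round(a,1),np.r_[uw(-62,104-(200*np.cos(a)-17.5)+4*np.sin(a)),97+200*np.sin(a)+4*np.cos(a)+64].round())
print("slot",uw(0,104-166).round())
E
```

```text
[ 636. -220.  663.] 16.0
[ 601. -262.  567.] 118.0
[ 734. -326.  616.] 110.0
fastener [492. -48. 216.] pred [489. -41.]
0.8 [428. -30. 307.]
0.7 [426. -44. 293.]
0.6 [423. -56. 277.]
0.5 [421. -66. 260.]
0.4 [419. -75. 243.]
0.3 [418. -82. 224.]
0.2 [417. -88. 205.]
0.1 [416. -91. 185.]
0.0 [416. -92. 165.]
slot [480. -89.]
```

jog_arm:
  commands:
    - {"tz":30,"gripper":0}
    - {"tz":30}
    - {"tz":25,"tx":10,"ty":20}
    - {"tx":20,"ty":40}
    - {"tx":20,"ty":40}

```text
validation failed for argument at $.co...
```

jog_arm:
  commands:
    - {"tx":0,"ty":0,"tz":30,"yaw":0,"gripper":0}
    - {"tx":0,"ty":0,"tz":30,"yaw":0,"gripper":0}
    - {"tx":10,"ty":20,"tz":25,"yaw":0,"gripper":0}
    - {"tx":20,"ty":40,"tz":0,"yaw":0,"gripper":0}
    - {"tx":20,"ty":40,"tz":0,"yaw":8,"gripper":0}

```text
time: 1.0
tool_pos: [235.0, -496.6, 388.7]
tcp_rot: [3.063, 0.685, 0.001]
contact_force: [0.8, 0.3, -0.2]
grip_width: 0.57
finger_force: 0.0
```

jog_arm:
  commands:
    - {"tx":10,"ty":27,"tz":0,"yaw":8.5,"gripper":0}
    - {"tx":10,"ty":27,"tz":0,"yaw":8.5,"gripper":0}
    - {"tx":10,"ty":27,"tz":0,"yaw":8.5,"gripper":0}
    - {"tx":10,"ty":27,"tz":0,"yaw":8.5,"gripper":0}
    - {"tx":10,"ty":27,"tz":0,"yaw":8.5,"gripper":0}
    - {"tx":10,"ty":27,"tz":0,"yaw":8.5,"gripper":0}
    - {"tx":10,"ty":27,"tz":0,"yaw":8.5,"gripper":0}
    - {"tx":10,"ty":27,"tz":0,"yaw":8.5,"gripper":0}

```text
time: 1.8
tool_pos: [314.9, -280.1, 388.0]
tcp_rot: [2.152, 2.288, -0.0]
contact_force: [0.6, -0.2, 0.8]
grip_width: 0.003
finger_force: 0.0
```

```bash
python3 -c "
from h import *;print(env.get_state()['q'].round(2))"
```

```text
[ 1.08  0.35 -0.64  2.    0.27  0.87  0.36]
```

jog_arm:
  commands:
    - {"tx":20,"ty":25,"tz":0,"yaw":8.5,"gripper":0}
    - {"tx":20,"ty":25,"tz":0,"yaw":8.5,"gripper":0}
    - {"tx":20,"ty":25,"tz":0,"yaw":8.5,"gripper":0}
    - {"tx":20,"ty":25,"tz":0,"yaw":8.5,"gripper":0}
    - {"tx":15,"ty":25,"tz":0,"yaw":8.5,"gripper":0}
    - {"tx":10,"ty":25,"tz":0,"yaw":8.5,"gripper":0}
    - {"tx":0,"ty":25,"tz":0,"yaw":8.5,"gripper":0}
    - {"tx":0,"ty":25,"tz":0,"yaw":8.5,"gripper":0}

```text
time: 2.6
tool_pos: [419.8, -80.1, 387.9]
tcp_rot: [0.504, 3.1, 0.0]
contact_force: [0.0, 0.3, 0.6]
grip_width: 0.006
finger_force: 0.0
```

```bash
python3 - <<'E'
from h import *
s=env.get_state();print(s['q'].round(2),s['tool_pos'],s['contact_force'].round(1))
w=cap("wrist");save(w[0],"w1.png")
a=.7
for X,d,n in [(83,216,4),(-83,216,4),(0,166,14)]:
    p=np.r_[uw(X,104-d*np.cos(a)+n*np.sin(a)),97+d*np.sin(a)+n*np.cos(a)];print(proj(w[1],w[2],w[3],p).round())
E
```

```text
[ 0.76  0.44 -0.98  1.98  0.45  0.96  0.8 ] [419.80917496 -80.08939842 387.86986851] [0.  0.3 0.6]
[280. 330.]
[262. 179.]
[313. 245.]
```

View pics/w1.png

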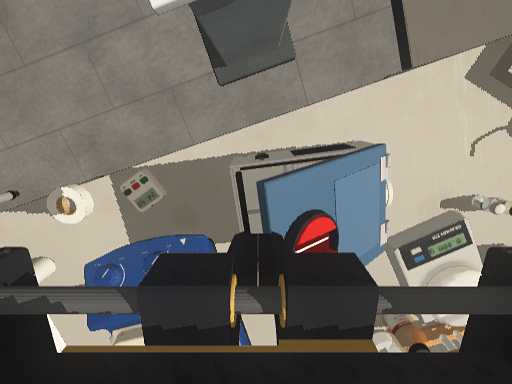

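The wrist view shows the free edge's near corner at about (262,180) and the fastener at about (315,238), which agrees with the predictions. The fingertips, at (258,240), are closed. I'll start the push.

jog_arm:
  commands:
    - {"tx":3,"ty":16,"tz":-35,"yaw":0,"gripper":0}
    - {"tx":2,"ty":16,"tz":-35,"yaw":0,"gripper":0}
    - {"tx":0,"ty":-2,"tz":-15,"yaw":0,"gripper":0}
    - {"tx":-1,"ty":-6,"tz":-10,"yaw":0,"gripper":0}
    - {"tx":-1,"ty":-7,"tz":-10,"yaw":0,"gripper":0}

```text
time: 3.15
tool_pos: [422.8, -64.6, 282.4]
tcp_rot: [0.514, 3.099, 0.0]
contact_force: [-0.1, -0.0, -0.5]
grip_width: 0.001
finger_force: 0.3
```

jog_arm:
  commands:
    - {"tx":-1,"ty":-4,"tz":-14,"yaw":0,"gripper":0}
    - {"tx":-1,"ty":-4,"tz":-14,"yaw":0,"gripper":0}
    - {"tx":-1,"ty":-4,"tz":-14,"yaw":0,"gripper":0}

```text
time: 3.45
tool_pos: [420.0, -77.7, 240.6]
tcp_rot: [0.517, 3.097, -0.001]
contact_force: [-0.1, -0.9, 0.1]
grip_width: 0.001
finger_force: 0.2
```

```bash
python3 - <<'E'
from h import *
s=env.get_state();print(s['tool_pos'],s['contact_force'].round(1),s['moment'].round(2))
w=cap("wrist");t=cap("top");save(np.hstack([w[0][60:300,150:450],cv2.resize(t[0][140:240,200:325],(300,240))]),"w2.png")
E
```

```text
[420.00218945 -77.68709649 240.58155865] [-0.1 -0.9  0.1] [-0.03 -0.15 -0.01]
```

View pics/w2.png

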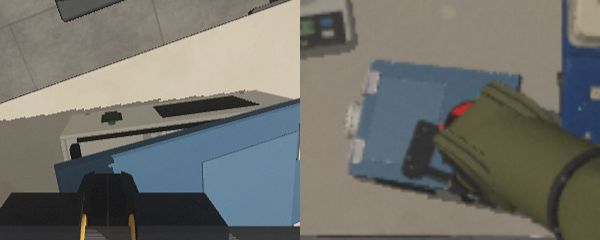

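The wrist crop shows the fingertips over the cover near its free front corner, at crop (58,168). The cover looks lower than before. I'll keep pushing and watch the force.

jog_arm:
  commands:
    - {"tx":0,"ty":-4,"tz":-14,"yaw":0,"gripper":0}
    - {"tx":0,"ty":-3,"tz":-14,"yaw":0,"gripper":0}

```text
time: 3.75
tool_pos: [420.4, -84.0, 213.3]
tcp_rot: [0.516, 3.096, -0.0]
contact_force: [-0.5, -1.2, 0.1]
grip_width: 0.009
finger_force: 0.2
```

```bash
python3 - <<'E'
from h import *
s=env.get_state();print(s['tool_pos'],s['contact_force'].round(1),s['moment'].round(2))
w=cap("wrist")
for a in np.arange(0,.8,.1): print(a.round(1),proj(w[1],w[2],w[3],np.r_[uw(-83,104-216*np.cos(a)+4*np.sin(a)),97+216*np.sin(a)+4*np.cos(a)]).round())
m=cv2.inRange(cv2.cvtColor(w[0],cv2.COLOR_RGB2HSV),(98,70,60),(115,255,255));m[:,:150]=0;m[250:]=0
c=max(cv2.findContours(m,0,1)[0],key=cv2.contourArea);print(cv2.approxPolyDP(cv2.convexHull(c),4,True)[:,0].tolist())
E
```

```text
[420.40453487 -83.97164885 213.31790964] [-0.5 -1.2  0.1] [-0.05 -0.18 -0.05]
0.0 [197. 196.]
0.1 [192. 205.]
0.2 [190. 215.]
0.3 [191. 228.]
0.4 [197. 244.]
0.5 [212. 264.]
0.6 [238. 290.]
0.7 [286. 326.]
[[499, 162], [487, 249], [205, 248], [203, 221]]
```

The cover is following the fingertips and is at about 0.25 rad. I'll push it the rest of the way.

jog_arm:
  commands:
    - {"tx":-1,"ty":-4,"tz":-14,"yaw":0,"gripper":0}
    - {"tx":-1,"ty":-3,"tz":-12,"yaw":0,"gripper":0}
    - {"tx":0,"ty":-1,"tz":-10,"yaw":0,"gripper":0}
    - {"tx":0,"ty":0,"tz":-6,"yaw":0,"gripper":0}

```text
time: 4.2
tool_pos: [418.1, -91.7, 171.0]
tcp_rot: [0.515, 3.098, -0.001]
contact_force: [-0.3, 0.1, -0.1]
grip_width: 0.007
finger_force: 0.2
```

jog_arm:
  commands:
    - {"tx":0,"ty":0,"tz":-4,"yaw":0,"gripper":0}
    - {"tx":0,"ty":0,"tz":-3,"yaw":0,"gripper":0}
    - {"tx":0,"ty":0,"tz":-2,"yaw":0,"gripper":0}
    - {"tx":0,"ty":0,"tz":0,"yaw":0,"gripper":0}

```text
time: 4.6
tool_pos: [417.9, -91.6, 164.7]
tcp_rot: [0.513, 3.095, -0.005]
contact_force: [-5.0, -1.5, 35.5]
grip_width: 0.004
finger_force: 17.9
```

It bottomed out at 35 N, so the cover is down. I'll lift and move past the fastener so the wrist camera can see the slot.

jog_arm:
  commands:
    - {"tx":0,"ty":0,"tz":40,"yaw":0,"gripper":0}
    - {"tx":15,"ty":0,"tz":45,"yaw":0,"gripper":0}
    - {"tx":35,"ty":0,"tz":0,"yaw":0,"gripper":0}
    - {"tx":35,"ty":0,"tz":0,"yaw":0,"gripper":0}
    - {"tx":25,"ty":0,"tz":0,"yaw":0,"gripper":0}
    - {"tx":0,"ty":0,"tz":0,"yaw":0,"gripper":0}

```text
time: 5.2
tool_pos: [531.0, -90.7, 247.6]
tcp_rot: [0.515, 3.094, 0.004]
contact_force: [-1.1, -0.3, -0.1]
grip_width: 0.003
finger_force: 0.0
```

```bash
cat > look.py <<'E'
from h import *
import sys
s=env.get_state();print(s['tool_pos'].round(1),s['q'].round(2),s['contact_force'].round(1))
w=cap("wrist");save(cv2.resize(w[0],(768,576)),sys.argv[1])
im=w[0];hsv=cv2.cvtColor(im,cv2.COLOR_RGB2HSV)
r=cv2.inRange(hsv,(0,140,80),(8,255,255))|cv2.inRange(hsv,(172,140,80),(180,255,255))
r[260:]=0
P=[]
for c in cv2.findContours(r,0,1)[0]:
    if cv2.contourArea(c)<200: continue
    m=cv2.moments(c);p=onz(w[1],w[2],w[3],(m['m10']/m['m00'],m['m01']/m['m00']),120);P.append(p)
    print("red",cv2.contourArea(c),cv2.boundingRect(c),p.round(1))
ys,xs=np.nonzero(r)
q=np.array([onz(w[1],w[2],w[3],(x,y),120)[:2] for x,y in zip(xs,ys)],np.float32)
print("circle",cv2.minEnclosingCircle(q))
if len(P)==2:
    d=P[1]-P[0];print("slot dir deg",(np.degrees(np.arctan2(d[1],d[0]))+90)%180,"centre",((P[0]+P[1])/2).round(1))
E
python3 look.py w3.png; python3 -c "
from h import *;print(uw(0,-62))"
```

```text
[531.  -90.7 247.6] [ 0.53  0.75 -0.76  1.87  0.71  0.81  0.63] [-1.1 -0.3 -0.1]
red 5213.0 (205, 111, 83, 89) [483.7 -84.6 120. ]
circle ((452.57708740234375, -130.42779541015625), 101.85298919677734)
[479.83389414 -88.55425438]
```

View pics/w3.png

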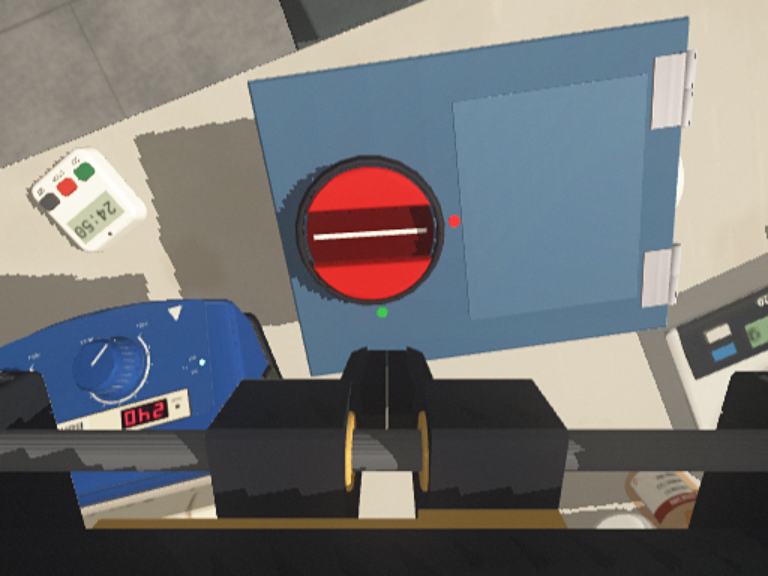

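The cover is shut. The disc centre is near (371,233), with the slot's white line running from (313,237) to (427,230). The red dot is at (454,221) and the green one at (382,312).

```bash
python3 - <<'E'
from h import *
w=cap("wrist");f=lambda p,z:onz(w[1],w[2],w[3],np.array(p)/1.5,z)
a,b=f((313,237),108),f((427,230),108);d=b-a;c=f((371,233),121)
print("slot",a.round(),b.round(),((a+b)/2).round(1),np.degrees(np.arctan2(d[1],d[0])),"disc",c.round(1))
for p in((454,221),(382,312)):
    e=f(p,105)-c;print(np.degrees(np.arctan2(e[1],e[0])))
e=f((653,75),101)-f((643,258),101);print("cover edges",np.degrees(np.arctan2(e[1],e[0])))
e=f((249,82),105)-f((311,375),105);print(np.degrees(np.arctan2(e[1],e[0])))
s=env.get_state();v=s['tcp_rot'];print("tool y",np.degrees(2*np.arctan2(v[1],v[0]))-90)
E
```

```text
slot [ 475. -114.  108.] [492. -54. 108.] [483.2 -84.1 108. ] 74.60982729918824 disc [481.6 -82.3 121. ]
76.62454491832347
-12.547225197701056
cover edges 168.76565708252338
168.82149672770288
tool y -288.81620301526823
```

jog_arm:
  commands:
    - {"tx":-25,"ty":4,"tz":0,"yaw":3,"gripper":0}
    - {"tx":-23.5,"ty":3,"tz":0,"yaw":0,"gripper":0}
    - {"tx":0,"ty":0,"tz":-40,"yaw":0,"gripper":0}
    - {"tx":0,"ty":0,"tz":-17,"yaw":0,"gripper":0}
    - {"tx":0,"ty":0,"tz":0,"yaw":0,"gripper":0}
    - {"tx":0,"ty":0,"tz":-8,"yaw":0,"gripper":0}
    - {"tx":0,"ty":0,"tz":-6,"yaw":0,"gripper":0}

```text
time: 6.0
tool_pos: [478.6, -84.3, 177.7]
tcp_rot: [0.433, 3.111, -0.004]
contact_force: [-12.3, -3.5, 67.1]
grip_width: 0.008
finger_force: 33.9
```

That's 67 N too high up, so the fingertips are probably sitting on the head's edge. I'll back off and look.

jog_arm:
  commands:
    - {"tx":0,"ty":0,"tz":20,"yaw":0,"gripper":0}
    - {"tx":0,"ty":0,"tz":3,"yaw":0,"gripper":0}
    - {"tx":0,"ty":0,"tz":0,"yaw":0,"gripper":0}

```text
time: 6.3
tool_pos: [479.6, -84.2, 199.7]
tcp_rot: [0.433, 3.109, 0.0]
contact_force: [0.0, -0.0, -1.0]
grip_width: 0.005
finger_force: 0.0
```

```bash
python3 look.py w4.png; python3 - <<'E'
from h import *
s=env.get_state();M=R.from_rotvec(s['tcp_rot']).as_matrix();print(M.round(3),(s['tool_pos']+64*M[:,2]).round(1))
w=cap("wrist")
for n,z in (("tip",64),):
  for x in(-9,9):
    for y in(-17,17): print(x,y,(1.5*proj(w[1],w[2],w[3],s['tool_pos']+M@[x,y,z])).round())
print("disc centre predicted px",1.5*proj(w[1],w[2],w[3],[482,-83,121]))
E
```

```text
[479.6 -84.2 199.7] [ 0.49  0.77 -0.68  2.06  0.85  0.62  0.51] [ 0. -0. -1.]
red 2785.0 (212, 192, 97, 44) [465.1 -77.8 120. ]
circle ((441.28076171875, -122.93002319335938), 97.44845581054688)
[[-0.962  0.273  0.001]
 [ 0.273  0.962 -0.   ]
 [-0.001  0.    -1.   ]] [479.3 -84.3 135.1]
-9 -17 [344. 392.]
-9 17 [426. 392.]
9 -17 [342. 351.]
9 17 [428. 351.]
disc centre predicted px [389.73209426 361.42109301]
```

View pics/w4.png

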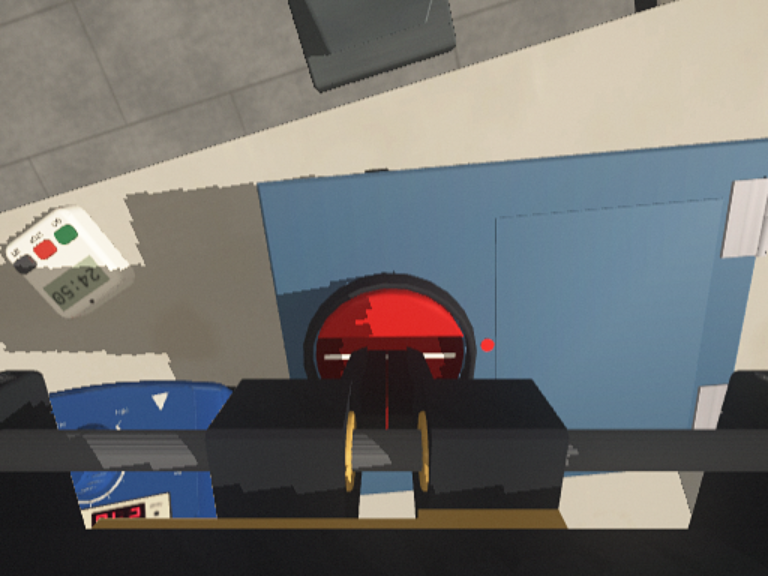

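The red head's near slot edge is at row 338 and the slot's white centre line at row 355, from x=325 to 455. I'll work out how far off the fingers are across the slot.

```bash
python3 - <<'E'
from h import *
s=env.get_state();M=R.from_rotvec(s['tcp_rot']).as_matrix()
w=cap("wrist");f=lambda p,z:M.T@(onz(w[1],w[2],w[3],np.array(p)/1.5,z)-s['tool_pos'])
for n,p,z in(("line",(325,356),108),("line",(455,355),108),("edge",(325,338),120),("edge",(455,338),120),("collarL",(305,345),122),("collarR",(475,345),122)):print(n,f(p,z).round(1))
E
```

```text
line [ -5.6 -28.4  90.7]
line [-5.1 32.9 90.7]
edge [  8.6 -26.   78.7]
edge [ 8.6 30.3 78.7]
collarL [  6.2 -34.4  76.7]
collarR [ 6.2 38.6 76.7]
```

jog_arm:
  commands:
    - {"tx":6,"ty":0.5,"tz":0,"yaw":0,"gripper":0}
    - {"tx":0,"ty":0,"tz":-15,"yaw":0,"gripper":0}
    - {"tx":0,"ty":0,"tz":-7,"yaw":0,"gripper":0}
    - {"tx":0,"ty":0,"tz":-3,"yaw":0,"gripper":0}
    - {"tx":0,"ty":0,"tz":0,"yaw":0,"gripper":0}

```text
time: 6.95
tool_pos: [485.0, -83.5, 173.3]
tcp_rot: [-0.432, -3.111, -0.0]
contact_force: [0.2, 0.4, 0.7]
grip_width: 0.005
finger_force: 0.0
```

jog_arm:
  commands:
    - {"tx":0,"ty":0,"tz":-3,"yaw":0,"gripper":0}
    - {"tx":0,"ty":0,"tz":-1.5,"yaw":0,"gripper":0}
    - {"tx":0,"ty":0,"tz":0,"yaw":0,"gripper":0}

```text
time: 7.25
tool_pos: [485.2, -83.6, 169.7]
tcp_rot: [0.432, 3.111, -0.0]
contact_force: [-0.5, 0.2, 3.6]
grip_width: 0.008
finger_force: 2.1
```

jog_arm:
  commands:
    - {"tx":0,"ty":0,"tz":-1.5,"yaw":0,"gripper":0}
    - {"tx":0,"ty":0,"tz":-1,"yaw":0,"gripper":0}
    - {"tx":0,"ty":0,"tz":0,"yaw":0,"gripper":0}

```text
time: 7.55
tool_pos: [485.2, -83.6, 168.2]
tcp_rot: [0.432, 3.11, -0.002]
contact_force: [-3.8, -0.4, 15.5]
grip_width: 0.002
finger_force: 7.6
```

jog_arm:
  commands:
    - {"tx":0,"ty":0,"tz":0,"yaw":-6,"gripper":0}
    - {"tx":0,"ty":0,"tz":0,"yaw":-6,"gripper":0}
    - {"tx":0,"ty":0,"tz":0,"yaw":-6,"gripper":0}
    - {"tx":0,"ty":0,"tz":0,"yaw":-6,"gripper":0}
    - {"tx":0,"ty":0,"tz":0,"yaw":-6,"gripper":0}

```text
time: 8.05
tool_pos: [485.7, -83.3, 168.2]
tcp_rot: [1.227, 2.889, 0.001]
contact_force: [-2.5, 1.3, 12.9]
grip_width: 0.003
finger_force: 6.8
```

```bash
python3 -c "
from h import *;s=env.get_state();print(s['q'].round(2),s['moment'].round(2))"
```

```text
[ 0.37  0.79 -0.49  2.06  0.8   0.48  0.04] [0.1  0.31 0.09]
```

jog_arm:
  commands:
    - {"tx":0,"ty":0,"tz":0,"yaw":-6,"gripper":0}
    - {"tx":0,"ty":0,"tz":0,"yaw":-6,"gripper":0}
    - {"tx":0,"ty":0,"tz":0,"yaw":-6,"gripper":0}
    - {"tx":0,"ty":0,"tz":0,"yaw":-6,"gripper":0}
    - {"tx":0,"ty":0,"tz":0,"yaw":-6,"gripper":0}
    - {"tx":0,"ty":0,"tz":0,"yaw":-6,"gripper":0}
    - {"tx":0,"ty":0,"tz":0,"yaw":-6,"gripper":0}
    - {"tx":0,"ty":0,"tz":0,"yaw":-6,"gripper":0}

```text
time: 8.85
tool_pos: [486.7, -83.5, 168.3]
tcp_rot: [2.296, 2.14, 0.005]
contact_force: [0.7, 0.6, 12.5]
grip_width: 0.007
finger_force: 6.2
```

```bash
python3 -c "
from h import *;s=env.get_state();print(s['q'].round(2),s['moment'].round(2))"
```

```text
[ 0.24  0.76 -0.27  2.07  0.53  0.37 -0.53] [-0.07 -0.01  0.07]
```

jog_arm:
  commands:
    - {"tx":0,"ty":0,"tz":0,"yaw":-6,"gripper":0}
    - {"tx":0,"ty":0,"tz":0,"yaw":-6,"gripper":0}
    - {"tx":0,"ty":0,"tz":0,"yaw":-6,"gripper":0}
    - {"tx":0,"ty":0,"tz":0,"yaw":-4,"gripper":0}
    - {"tx":0,"ty":0,"tz":0,"yaw":0,"gripper":0}

```text
time: 9.35
tool_pos: [486.6, -84.0, 168.3]
tcp_rot: [2.66, 1.665, 0.005]
contact_force: [-0.6, -0.2, 13.1]
grip_width: 0.004
finger_force: 8.2
```

```bash
python3 -c "
from h import *;s=env.get_state();print(s['q'].round(2),s['moment'].round(2))"
```

```text
[ 0.19  0.75 -0.18  2.07  0.38  0.34 -0.76] [-0.29  0.02  0.07]
```

jog_arm:
  commands:
    - {"tx":0,"ty":0,"tz":0,"yaw":-4,"gripper":0}
    - {"tx":0,"ty":0,"tz":0,"yaw":-4,"gripper":0}
    - {"tx":0,"ty":0,"tz":0,"yaw":0,"gripper":0}

```text
time: 9.65
tool_pos: [485.9, -84.5, 168.3]
tcp_rot: [2.769, 1.477, 0.002]
contact_force: [-1.6, -1.8, 14.0]
grip_width: 0.004
finger_force: 17.6
```

```bash
python3 -c "
from h import *;s=env.get_state();print(s['q'].round(2),s['moment'].round(2))"
```

```text
[ 0.17  0.75 -0.15  2.07  0.32  0.33 -0.84] [-0.54  0.29  0.44]
```

jog_arm:
  commands:
    - {"tx":0,"ty":0,"tz":0,"yaw":-4,"gripper":0}
    - {"tx":0,"ty":0,"tz":0,"yaw":0,"gripper":0}

```text
time: 9.85
tool_pos: [485.8, -84.4, 168.3]
tcp_rot: [2.818, 1.382, 0.002]
contact_force: [-2.1, -2.6, 14.5]
grip_width: 0.002
finger_force: 27.1
```

```bash
python3 -c "
from h import *;s=env.get_state();print(s['q'].round(2),s['moment'].round(2))"
```

```text
[ 0.16  0.75 -0.14  2.07  0.3   0.33 -0.88] [-0.65  0.29  0.81]
```

The moment has jumped to 0.8 N m, which is the firm stop. I'll relax the turn, lift out and look.

jog_arm:
  commands:
    - {"tx":0,"ty":0,"tz":0,"yaw":8,"gripper":0}
    - {"tx":0,"ty":0,"tz":0,"yaw":8,"gripper":0}
    - {"tx":0,"ty":0,"tz":10,"yaw":3,"gripper":0}
    - {"tx":0,"ty":0,"tz":30,"yaw":0,"gripper":0}
    - {"tx":0,"ty":0,"tz":45,"yaw":0,"gripper":0}
    - {"tx":-20,"ty":-30,"tz":10,"yaw":0,"gripper":0}
    - {"tx":-15,"ty":-25,"tz":0,"yaw":0,"gripper":0}
    - {"tx":0,"ty":0,"tz":0,"yaw":0,"gripper":0}

```text
time: 10.65
tool_pos: [447.6, -142.5, 262.1]
tcp_rot: [2.56, 1.819, -0.005]
contact_force: [0.2, 0.9, -0.3]
grip_width: 0.003
finger_force: 0.0
```

```bash
python3 look.py w5.png
```

```text
[ 447.6 -142.5  262.1] [ 0.43  0.57 -0.35  2.06  0.36  0.57 -0.5 ] [ 0.2  0.9 -0.3]
red 2528.0 (240, 110, 81, 59) [485.4 -98.1 120. ]
red 1557.5 (237, 80, 74, 43) [485.9 -61.3 120. ]
circle ((486.5516662597656, -77.43323516845703), 40.56719970703125)
slot dir deg 179.19417916104248 centre [485.7 -79.7 120. ]
```

View pics/w5.png

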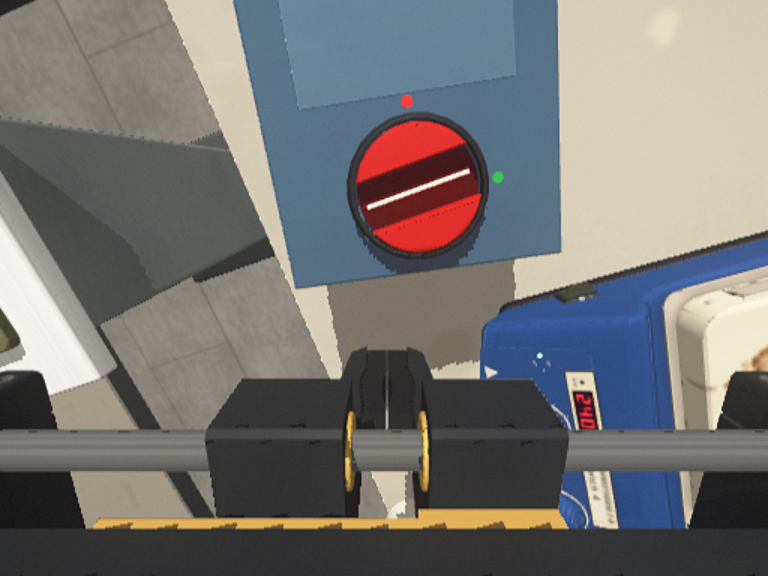

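The slot line, (367,208) to (469,171), is short of the green dot at (498,178). It was probably dragged back by friction on the slot floor while I unwound under 14 N of press. I'll measure the shortfall and redo the turn, lifting clear before I unwind.

```bash
python3 - <<'E'
from h import *
w=cap("wrist");f=lambda p,z:onz(w[1],w[2],w[3],np.array(p)/1.5,z)
an=lambda d:np.degrees(np.arctan2(d[1],d[0]))
for z in(104,108):
    a,b=f((367,208),z),f((469,171),z);print("slot",an(b-a),((a+b)/2).round(1))
print("cover edge",an(f((561,252),101)-f((297,288),101)),"green",an(f((498,178),101)-f((418,187),117)))
v=env.get_state()['tcp_rot'];print("tooly",2*np.degrees(np.arctan2(v[1],v[0]))-90)
e=[f(p,101) for p in((297,288),(561,252))];print("free corners if z=101",np.round(e),uw(-83,-112).round(),uw(83,-112).round(),"width",np.linalg.norm(e[1]-e[0]))
E
```

```text
slot 0.40736065105925234 [487.5 -82.2 104. ]
slot 0.407360651059241 [487.3 -81.9 108. ]
cover edge -11.05949284397115 green -13.561693045036481
tooly -18.898230817691058
free corners if z=101 [[ 398. -115.  101.]
 [ 560. -146.  101.]] [ 389. -121.] [ 551. -154.] width 164.98540337286224
```

jog_arm:
  commands:
    - {"tx":20,"ty":30,"tz":0,"yaw":6,"gripper":0}
    - {"tx":19.5,"ty":30,"tz":0,"yaw":6,"gripper":0}
    - {"tx":0,"ty":0,"tz":-45,"yaw":0,"gripper":0}
    - {"tx":0,"ty":0,"tz":-30,"yaw":0,"gripper":0}
    - {"tx":0,"ty":0,"tz":-10,"yaw":0,"gripper":0}
    - {"tx":0,"ty":0,"tz":-5,"yaw":0,"gripper":0}
    - {"tx":0,"ty":0,"tz":0,"yaw":0,"gripper":0}

```text
time: 11.45
tool_pos: [491.4, -75.7, 178.1]
tcp_rot: [2.342, 2.085, 0.008]
contact_force: [-12.5, 3.6, 66.6]
grip_width: 0.004
finger_force: 33.7
```

jog_arm:
  commands:
    - {"tx":0,"ty":0,"tz":15,"yaw":0,"gripper":0}
    - {"tx":-4,"ty":-6.5,"tz":0,"yaw":0,"gripper":0}
    - {"tx":0,"ty":0,"tz":0,"yaw":0,"gripper":0}
    - {"tx":0,"ty":0,"tz":0,"yaw":0,"gripper":0}

```text
time: 11.85
tool_pos: [485.5, -84.8, 186.2]
tcp_rot: [-2.349, -2.085, 0.001]
contact_force: [0.3, -0.2, 0.4]
grip_width: 0.004
finger_force: 0.0
```

```bash
python3 look.py w6.png
```

```text
[485.5 -84.8 186.2] [ 0.27  0.73 -0.3   2.06  0.5   0.43 -0.54] [ 0.3 -0.2  0.4]
red 253.5 (207, 232, 26, 20) [461.5 -80.3 120. ]
red 356.5 (282, 230, 29, 23) [509.1 -85.6 120. ]
red 2567.5 (207, 186, 103, 37) [487.9 -58.9 120. ]
circle ((488.1553955078125, -67.30291748046875), 36.025657653808594)
```

View pics/w6.png

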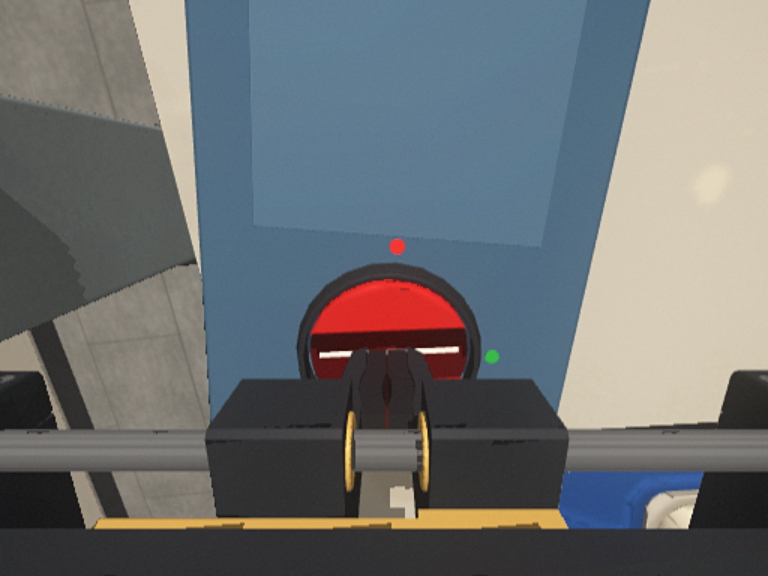

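The fingers are over the slot. The white line runs from (320,355) to (460,350), and the slot's far edge from (313,333) to (467,328).

```bash
python3 - <<'E'
from h import *
s=env.get_state();M=R.from_rotvec(s['tcp_rot']).as_matrix();print(M[:2,:2].round(3),s['tool_pos'])
w=cap("wrist");f=lambda p,z:M.T@(onz(w[1],w[2],w[3],np.array(p)/1.5,z)-s['tool_pos'])
for n,p,z in(("line",(320,355),105),("line",(460,350),105),("edge",(313,333),117),("edge",(467,328),117)):print(n,f(p,z).round(1))
x=(f((320,355),105)+f((460,350),105))/2;x2=(f((313,333),117)+f((467,328),117))/2-[14,0,0]
print("shift by line, edge",(M@x)[:2].round(1),(M@x2)[:2].round(1))
E
```

```text
[[ 0.118  0.993]
 [ 0.993 -0.118]] [485.47678029 -84.75238931 186.06879562]
line [ -0.6 -30.   81.1]
line [ 1.9 32.1 81. ]
edge [ 14.8 -30.2  69.1]
edge [17.  32.1 69. ]
shift by line, edge [1.  0.5] [1.1 1.8]
```

jog_arm:
  commands:
    - {"tx":1,"ty":1,"tz":0,"yaw":0,"gripper":0}
    - {"tx":0,"ty":0,"tz":-10,"yaw":0,"gripper":0}
    - {"tx":0,"ty":0,"tz":-6,"yaw":0,"gripper":0}
    - {"tx":0,"ty":0,"tz":-1,"yaw":0,"gripper":0}
    - {"tx":0,"ty":0,"tz":0,"yaw":0,"gripper":0}

```text
time: 12.45
tool_pos: [486.4, -84.0, 169.3]
tcp_rot: [-2.349, -2.085, 0.001]
contact_force: [0.9, 0.4, 0.3]
grip_width: 0.004
finger_force: 0.0
```

jog_arm:
  commands:
    - {"tx":0,"ty":0,"tz":0,"yaw":-6,"gripper":0}
    - {"tx":0,"ty":0,"tz":0,"yaw":-6,"gripper":0}
    - {"tx":0,"ty":0,"tz":0,"yaw":-6,"gripper":0}
    - {"tx":0,"ty":0,"tz":0,"yaw":-6,"gripper":0}
    - {"tx":0,"ty":0,"tz":0,"yaw":-6,"gripper":0}
    - {"tx":0,"ty":0,"tz":0,"yaw":-3,"gripper":0}
    - {"tx":0,"ty":0,"tz":0,"yaw":0,"gripper":0}

```text
time: 13.15
tool_pos: [485.4, -84.3, 169.7]
tcp_rot: [-2.843, -1.336, 0.004]
contact_force: [-2.5, -1.4, 2.2]
grip_width: 0.006
finger_force: 25.6
```

```bash
python3 -c "
from h import *;s=env.get_state();v=s['tcp_rot'];print(s['q'].round(2),s['moment'].round(2),2*np.degrees(np.arctan2(v[1],v[0]))-90)"
```

```text
[ 0.16  0.75 -0.14  2.07  0.29  0.34 -0.91] [-0.42  0.55  0.83] -399.6593907235005
```

It's at the firm stop again, now with hardly any floor press. I'll ease up, unwind, lift out and check.

jog_arm:
  commands:
    - {"tx":0,"ty":0,"tz":3,"yaw":0,"gripper":0}
    - {"tx":0,"ty":0,"tz":1,"yaw":4,"gripper":0}
    - {"tx":0,"ty":0,"tz":1,"yaw":6,"gripper":0}
    - {"tx":0,"ty":0,"tz":5,"yaw":3,"gripper":0}
    - {"tx":0,"ty":0,"tz":30,"yaw":0,"gripper":0}
    - {"tx":0,"ty":0,"tz":50,"yaw":0,"gripper":0}
    - {"tx":-25,"ty":-35,"tz":0,"yaw":0,"gripper":0}
    - {"tx":-10,"ty":-20,"tz":0,"yaw":0,"gripper":0}

```text
time: 13.95
tool_pos: [451.0, -140.9, 261.5]
tcp_rot: [2.675, 1.641, 0.003]
contact_force: [-0.1, 0.5, 0.1]
grip_width: 0.004
finger_force: 0.0
```

```bash
python3 look.py w7.png
```

```text
[ 451.  -140.9  261.5] [ 0.41  0.57 -0.31  2.06  0.32  0.55 -0.6 ] [-0.1  0.5  0.1]
red 2458.5 (226, 114, 80, 57) [483.1 -98.4 120. ]
red 1570.5 (223, 83, 75, 40) [490.5 -62.  120. ]
circle ((521.2864379882812, -143.64036560058594), 109.62843322753906)
slot dir deg 168.57443382196774 centre [486.8 -80.2 120. ]
```

View pics/w7.png

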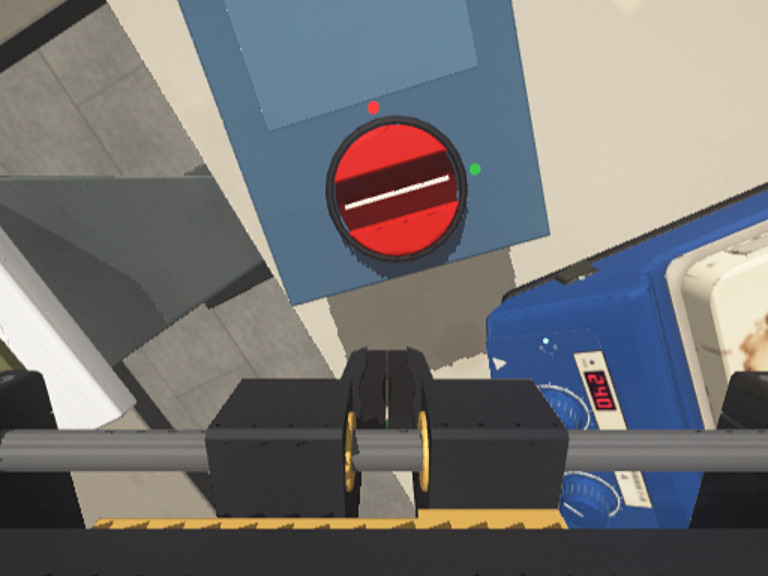

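The slot now points at the green dot, at -11.4°, parallel to the cover's free edge (-11.1°). The fastener is locked and the robot is clear, so I'll hand in.

```bash
python3 -c "
from h import *;print(env.close_job())"
```

```text
the job is handed in; nothing more can be done
None
```

The cover is shut and the red fastener is turned to its stop with the slot at the green dot; it took a second turn after the first slipped back, and the fingertips twice pressed about 67 N on the fastener head; the job is handed in at about 14 s.

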